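# Lock a wood blank in a sliding-stop jig with the cam lever

### The job

Two identical jigs lie on the bench and one of them holds a wood blank. In that jig, slide the movable stop along its rail until the blank is snug between it and the end block, then flip the stop's cam lever all the way over towards the robot to lock it. Leave the empty jig and the loose blank lying between the two jigs as they are.

Things in the scene. Friction and masses are not known exactly. Their poses are not given: they have to be found in the camera images.
- jig: the jig with the blank: plywood base 110 (x) x 280 (y) x 18 mm, on cleats, its top 33 mm above the bench, fixed, a steel rail along its middle and a wooden end block 90 mm wide, 42 mm high at its +y end. Origin: under the base's centre, at bench level; y runs along the rail from the movable stop to the end block, z up, x away from the robot (yaw within 15 degrees of the robot's axes)
- jig_stop (a point): centre of the end block's face that looks at the movable stop, 51 mm above the bench; axes as the jig's
- blank_mid (a point): centre (half-way up, 51 mm above the bench) of the wood blank, a sawn rough octagon 67 mm (x) by 59 mm (y) by 36 mm high, about 0.07 kg, loose on the jig's base between the movable stop and the end block; axes nearly as the jig's
- jig_face (a point): middle of the front face (towards the blank) of the jig's movable stop, 51 mm above the bench; axes as the jig's. The stop is a wooden board 90 mm wide (x), 20 mm thick, its top 76 mm above the bench, with a steel saddle behind it. While the lever is open it slides at about 3 N and stays where it is left
- jig_tail (a point): centre of the flat rear end face of that stop's steel saddle, 85 mm behind (-y of) jig_face, 45 mm above the bench; axes as the jig's. The saddle is 40 mm wide (x) and reaches from 34 to 55 mm above the bench; behind it there is only the bare rail, 20 mm wide, its top 45 mm above the bench
- jig_fence (a joint): travel of the movable stop along +y of the jig, m: 0 farthest from the end block, 0.10 the limit; about 0.09 with the blank snug between stop and end block
- jig_knob (a point): centre of the 20 mm black ball on the stop's cam lever, 65 mm from the lever's pin. The pin lies along the jig's y, 43 mm behind (-y of) jig_face, 60 mm above the bench; hub and ears round it reach 73 mm above the bench; the rod is 9 mm thick. The lever swings across the rail, over the top of the pin
- jig_lever (a joint): angle of that lever, rad: 0 fully open, leaning 50 degrees from upright away from the robot (+x of the jig); grows as it swings up and over towards the robot; 1.75, its stop, is fully locked, leaning 50 degrees to -x. It stays where it is left; the ball takes about 3 N to push, up to 12 N near the end, where the cam presses on the rail and holds the stop
- spare: the empty jig, same make and size, fixed to the bench; origin and axes as for the jig. Its stop and lever are to be left alone
- spare_face (a point): middle of the front face of the empty jig's movable stop, 51 mm above the bench; must not be moved
- loose_blank: a bystander: another sawn wood blank, 68 x 70 x 31 mm, lying on the bench between the two jigs; origin at the centre of its underside
- spare_knob (a point): centre of the 20 mm black ball on the empty jig's cam lever; must not be moved

How it is judged:
By the outcome, as a careful person would: the job done as asked, in the order asked, and still so for the second after the job is handed in, with the robot touching nothing.
It also fails if it takes over 43 s, if anything falls off the work surface, if the arm or the gripper's body presses on something with over 40 N, if the wrist force passes 120 N, or if a joint passes its speed limit or range.

### The arm

A 6-joint arm with a two-finger parallel gripper is mounted at the origin on a cart in front of the work surface, level with it; the furniture and walls round the work are solid. World frame = base frame: x ahead of the robot, y to its left, z up, the work surface at z = 0. Lengths are in mm, angles in rad, forces in N, time in s.
With the tool pointing down it reaches from about 325 to 900 mm from the base axis. Payload 6.1 kg.
Tool frame: the origin (TCP) lies midway between the tips of the shut fingers; the grasp point (between the pads) lies 19 mm behind it (r.tcp_to_grasp is the distance from the TCP to the grasp point, in mm); z points along the fingers, y is the direction in which the jaws open and shut (so a half turn about z gives the same grasp; the last joint's range is limited). The gripper opens to 87 mm and grips with 3 to 60 N. Pads are 19 mm wide; open, the fingers measure 117 mm over their backs; the gripper's body (75 mm by 190 mm) begins 51 mm behind the grasp point.
Start: joints at [1.224, 0.22, 1.526, -0, 1.395, -0.126], TCP at [136.88, 609.819, 196.638] pointing down, gripper open.
Joint ranges: [-2.98, 2.98], [-0.91, 2.08], [0.09, 2.57], [-1.24, 4.39], [0.2, 2.65], [-2.68, 2.68]. Speed limits (rad/s): [2.57, 2.57, 3.01, 3.14, 3.14, 3.14].

### API

Orientations are given as a rotation vector (axis times angle).
In Python, from cell import r, eyes, spotter gives the robot as it stands. The module is installed in compiled form; this text tells all that it offers.
- The arm moves only by the shell command python3 -m pendant 'ROWS'. ROWS is JSON, a list of rows, each a list of 3 entries, a list of its own where there are three numbers: the shift along the tool's x, y, z in mm, then the turn about the tool's z in rad, then the opening in per cent of the stroke, from 0 (shut) to 100 (fully open). A call has 1 to 12 rows; each row is the pose to reach, as a shift and turn from the pose commanded when the call began, along the tool's axes at that moment; what a row does not reach only later rows make up. A row lasts 1/8 s, in which the tool goes at most 62.5 mm and 10.7 degrees, less where a joint would pass 70% of its speed; a pose out of reach is approached as far as the arm can. A call with a gripper value outside its range is refused whole. The fingers move at their own pace and stop on an object; the grip force is fixed at half the most. Time passes only in rows, so rows that repeat a pose let the fingers close. It gives the time, the measured TCP pose, the force and the opening at its end, in the units of the state.
- r.get_state(): the state, without advancing time (a new reading comes with each control period).
- eyes.capture(name): name is "side" or "top"; returns a dict with "img" (480x640x3 uint8, red, green, blue), "mtx" (3x3 intrinsics, pixels), "distortion" ([k1, k2, p1, p2, k3] as OpenCV has them; the pictures are not rectified), "R" (3x3) and "t" (3): a world point X has camera coordinates R X + t. Camera axes: x right, y down, z forward; pixel columns grow to the right and rows downward; lengths in mm; the calibration is good to about 2 mm. A picture is of the moment at which its call begins. There is no depth.
- r.job_done(): hands the job in, once; it reports no verdict.
Trained networks look in a picture, given as the dict that the camera call returned (one of the last four; its "shot" number tells which), for a name from the list of things; names that differ only in an ending like _2 or _b are one class to them, and where a whole thing is asked for, a point or a joint stands for the part that bears it (a point fixed in the world has none). Each returns a list of dicts, best first, with "score" (0 to 1); they miss things now and then, are a little off and sometimes report something else, mostly with a low value. They report only what shows in the picture. A call takes as long as a camera call.
- spotter.spot_in(picture, name): "box" ([left, top, width, height] in pixels, round what is visible of it).
- spotter.trace(picture, name): "pixels" (480x640 bool, what is visible of it) and "box" ([left, top, width, height] in pixels, round what is visible of it).
- spotter.landmark_of(picture, name): "pixel" ([column, row] in pixels: a listed point, or the origin of a listed thing).
The state is a dict: "t": time; "joints": joint angles; "qvel": joint speeds; "joint_torque": joint torques, N m; "tool_pos": TCP position; "ee_rot": TCP orientation; "force": force on the tool from outside, world axes, zero at the start; "wrist_torque": the same for the moment, N m; "opening": finger opening in mm.
Only numpy, scipy, OpenCV 4.12 (cv2) and the standard library are available. Lean on these libraries where they do the work, as an engineer would, in place of code of your own. Each camera call takes 0.05 s, during which the arm holds its last target.

## Working session

There is one attempt and no reset: what is moved stays moved. The work goes in short steps, Python scripts to look and compute and a shell command to move; the robot and the scene stay as the last step left them, time stands still between calls to the robot, and variables do not carry over. Pictures are saved under pics/ and viewed, and the job is handed in when it is done.

```bash
mkdir -p pics; ls; python3 - <<'E'
from cell import r, eyes, spotter
import cv2,pickle
print(r.get_state())
d={}
for n in ("side","top"):
    c=eyes.capture(n); d[n]=c
    cv2.imwrite(f"pics/{n}0.png",c["img"][:,:,::-1])
    print(n,c["mtx"].tolist(),c["distortion"],c["R"].tolist(),c["t"])
    for k in ["jig","jig_stop","blank_mid","jig_face","jig_tail","jig_knob","spare","spare_face","spare_knob","loose_blank"]:
        try: print(k,[( [round(float(v)) for v in x["pixel"]],round(x["score"],2)) for x in spotter.landmark_of(c,k)][:3])
        except Exception as e: print(k,e)
pickle.dump(d,open("c0.pkl","wb"))
print(r.get_state()["t"])
E
```

```text
pics
{'t': 0.0, 'joints': array([ 1.22390056e+00,  2.21233032e-01,  1.52759195e+00, -8.74556842e-06,
        1.39470066e+00, -1.26076048e-01]), 'qvel': array([ 2.06510483e-04, -1.15950328e-03, -3.60606025e-04, -7.38312531e-04,
        3.50696544e-05, -4.15243407e-04]), 'joint_torque': array([-1.64117631e-03, -4.94601703e+01, -3.87384295e+01,  6.97184843e-02,
        5.67797734e-02, -1.21769340e-04]), 'tool_pos': array([136.65848489, 609.19714828, 195.54316685]), 'ee_rot': array([-3.46106965e-01, -3.12202065e+00,  2.95458374e-03]), 'force': array([0.32339439, 0.15989264, 0.23652951]), 'wrist_torque': array([-0.01601205, -0.01074367, -0.0190964 ]), 'opening': 86.74643868167547}
side [[518.736278687339, 0.0, 321.8612760420944], [0.0, 518.736278687339, 243.48025980301003], [0.0, 0.0, 1.0]] [0.02016329 0.         0.         0.         0.        ] [[-0.9929980361202789, -0.11775251716377964, 0.009446955216500958], [-0.058888141050356085, 0.4240979222037682, -0.9036996952672274], [0.10240647979938655, -0.8979283362741374, -0.4280626307108079]] [ 556.03818785   69.29612763 1307.56549425]
jig
[... 338 characters left out ...]
519957], [0.0, 619.7295224085274, 245.4957493003604], [0.0, 0.0, 1.0]] [-0.18443972  0.          0.          0.          0.        ] [[-0.017890336799256435, -0.9993730592284901, -0.03055199400198527], [-0.9805346998318369, 0.023512428272706824, -0.19493298372109824], [0.19552912385345134, 0.02646987353594624, -0.9803406079113995]] [ 102.18510979  565.3396501  1351.07761337]
jig [([399, 267], 0.96)]
jig_stop [([354, 255], 0.98)]
blank_mid [([373, 260], 0.61)]
jig_face [([406, 260], 0.96)]
jig_tail [([442, 264], 0.58)]
jig_knob [([430, 241], 0.71)]
spare [([217, 277], 0.57)]
spare_face [([221, 271], 0.76)]
spare_knob [([406, 259], 0.7), ([234, 246], 0.54)]
loose_blank [([313, 292], 0.89)]
1.1
```

View pics/top0.png

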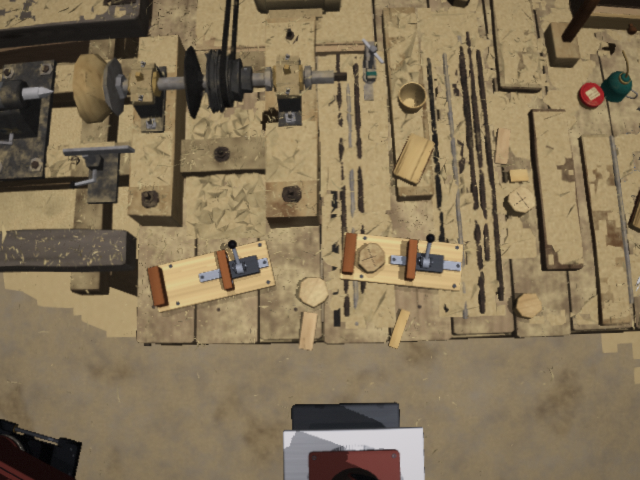

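View pics/side0.png

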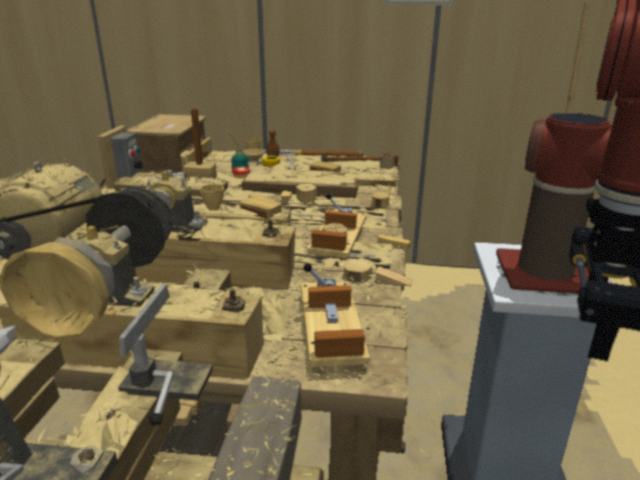

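The jig holding the blank is the right-hand one in the top view: end block at (348,253), stop at (411,260), knob at (430,238). I'll back-project these with the known heights.

```bash
cat > h.py <<'E'
import numpy as np,cv2
def bp(c,px,z):
    u=cv2.undistortPoints(np.array([[px]],float),c["mtx"],np.array(c["distortion"]))[0,0]
    d=c["R"].T@np.array([u[0],u[1],1]); o=-c["R"].T@c["t"]
    return o+d*(z-o[2])/d[2]
def pj(c,X):
    return cv2.projectPoints(np.array([X],float),cv2.Rodrigues(c["R"])[0],c["t"],c["mtx"],np.array(c["distortion"]))[0][0,0]
E
python3 - <<'E'
import pickle,cv2,numpy as np
from h import *
d=pickle.load(open("c0.pkl","rb"));c=d["top"]
for n,p,z in [("jig",(399,267),0),("stop",(354,255),51),("blank",(373,260),51),("face",(406,260),51),("tail",(442,264),45),("knob",(430,239),102),("spare",(217,277),0),("spface",(221,271),51),("spknob",(232,245),102),("loose",(313,292),0)]:
    print(n,bp(c,p,z).round(1))
im=c["img"][215:305,325:480,::-1]
cv2.imwrite("pics/crop0.png",cv2.resize(im,None,fx=5,fy=5,interpolation=cv2.INTER_CUBIC))
im=d["side"]["img"][170:270,280:420,::-1]
cv2.imwrite("pics/crop1.png",cv2.resize(im,None,fx=5,fy=5,interpolation=cv2.INTER_CUBIC))
E
```

```text
jig [ 522.2 -118.3    0. ]
stop [544.1 -11.   51. ]
blank [531.6 -53.8  51. ]
face [ 529.7 -128.9   51. ]
tail [ 519.4 -212.    45. ]
knob [ 566.6 -177.7  102. ]
spare [508.1 311.2   0. ]
spface [514.1 293.   51. ]
spknob [563.6 260.  102. ]
loose [467.9  84.9   0. ]
```

View pics/crop0.png

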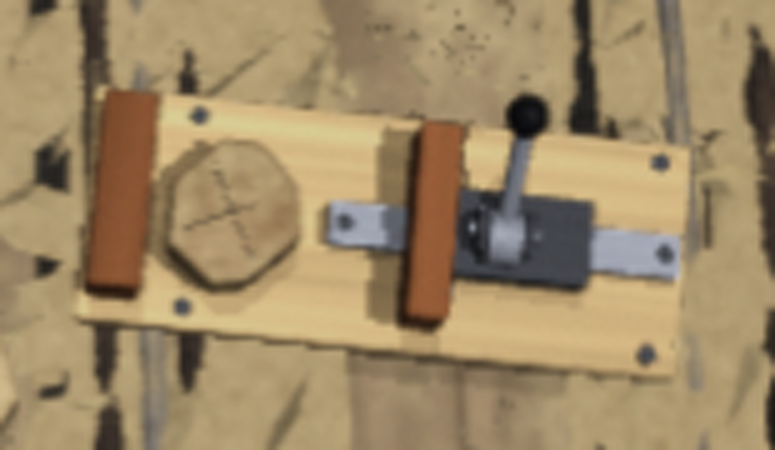

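View pics/crop1.png

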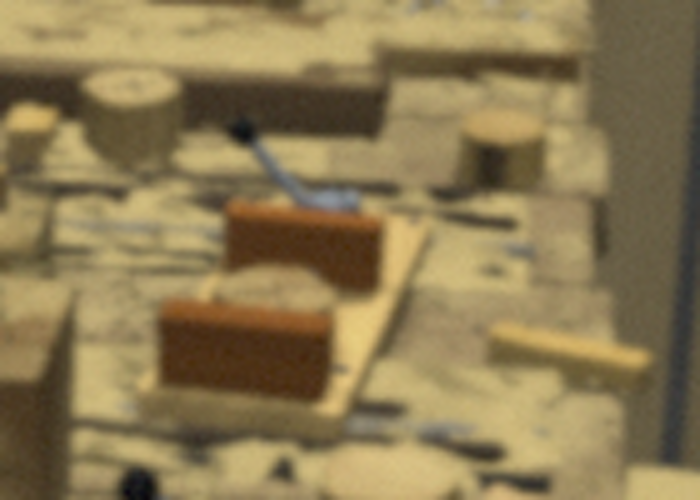

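```bash
python3 - <<'E'
import pickle,numpy as np
from h import *
from scipy.optimize import least_squares
d=pickle.load(open("c0.pkl","rb"));c=d["top"]
f=lambda p:(325+p[0]/5-.4,215+p[1]/5-.4)
pts=[(100,88),(78,320),(675,376),(690,148)]
loc=np.array([(55,140,33),(-55,140,33),(-55,-140,33),(55,-140,33)],float)
def T(p,l):
    C,S=np.cos(p[2]),np.sin(p[2]);return np.array([p[0]+C*l[0]-S*l[1],p[1]+S*l[0]+C*l[1],l[2]])
res=least_squares(lambda p:np.concatenate([pj(c,T(p,l))-f(q) for l,q in zip(loc,pts)]),[522,-118,0])
p=res.x;print(p,np.degrees(p[2]),res.fun.round(1))
inv=lambda X:(np.array([[np.cos(p[2]),np.sin(p[2])],[-np.sin(p[2]),np.cos(p[2])]])@(X[:2]-p[:2])).round(1)
for n,q,z in [("stop",(354,255),51),("face",(406,260),51),("tail",(442,264),45),("knob",f((527,117)),102),("board front top mid",f((424,222)),76),("board rear top +x",f((462,124)),76),("saddle rear -x",f((588,288)),55),("saddle rear +x",f((595,203)),55),("blank top L",f((166,215)),69),("blank top R",f((300,215)),69)]:
    X=bp(c,q,z);print(n,X.round(1),inv(X))
s=d["side"];k=(280+241/5-.4,170+130/5-.4)
# triangulate knob
import cv2
us=[cv2.undistortPoints(np.array([[q]],float),cc["mtx"],np.array(cc["distortion"]))[0,0] for cc,q in((c,f((527,117))),(s,k))]
P=[np.c_[cc["R"],cc["t"]] for cc in(c,s)]
h=cv2.triangulatePoints(P[0],P[1],us[0],us[1]);X=(h[:3]/h[3])[:,0];print("knob tri",X,inv(X))
E
```

```text
[ 5.30602047e+02 -1.21917312e+02 -1.23196862e-01] -7.058660225285584 [-0.9 -0.3 -1.   0.1  1.1  0.7  0.9 -0.6]
stop [544.1 -11.   51. ] [ -0.2 111.7]
face [ 529.7 -128.9   51. ] [-0. -7.]
tail [ 519.4 -212.    45. ] [ -0.  -90.7]
knob [ 568.9 -177.8  102. ] [ 44.9 -50.8]
board front top mid [ 527.5 -133.3   76. ] [ -1.7 -11.7]
board rear top +x [ 571.8 -152.7   76. ] [ 44.6 -25.5]
saddle rear -x [ 499.  -209.5   55. ] [-20.6 -90.8]
saddle rear +x [ 538.  -214.9   55. ] [ 18.7 -91.4]
blank top L [534.7 -18.5  69. ] [ -8.6 103.1]
blank top R [533.3 -78.6  69. ] [-2.7 43.3]
knob tri [ 566.24267842 -176.75354603  108.10300082] [ 42.1 -50. ]
```

```bash
cat >> h.py <<'E'
from scipy.spatial.transform import Rotation as Ro
P=np.array([530.6,-121.9]);YAW=-0.1232
def plan(s,X):
    R=Ro.from_rotvec(s["ee_rot"]).as_matrix()
    a=np.degrees(np.arctan2(R[1,1],R[0,1]))
    dt=np.radians(a-(90+np.degrees(YAW)))
    C,S=np.cos(YAW),np.sin(YAW)
    loc=np.array([[C,S],[-S,C]])@(s["tool_pos"][:2]-P)
    print("t",s["t"],"tcp",s["tool_pos"].round(1),"jigloc",loc.round(1),"F",s["force"].round(1),"open",round(s["opening"],1),"z",R[:,2].round(3))
    if X is not None: print("shift",(R.T@(np.array(X)-s["tool_pos"])).round(1),"turn",round(dt,3))
    print("jig x,y in tool:",(R.T@[C,S,0]).round(3),(R.T@[-S,C,0]).round(3))
E
python3 - <<'E'
from h import *; from cell import r
plan(r.get_state(),[567,-177.3,160])
E
```

```text
t 1.1 tcp [136.9 609.8 196.7] jigloc [-480.6  677.8] F [ 0.2 -0.  -0.5] open 87.0 z [ 0.  0. -1.]
shift [-592.1 -673.8   36.6] turn -0.098
jig x,y in tool: [-0.995  0.097  0.   ] [0.097 0.995 0.   ]
```

```bash
python3 -m pendant '[[[-592,-674,20],-0.098,60],[[-592,-674,20],-0.098,60],[[-592,-674,20],-0.098,60],[[-592,-674,20],-0.098,60],[[-592,-674,20],-0.098,60],[[-592,-674,20],-0.098,60],[[-592,-674,20],-0.098,60],[[-592,-674,20],-0.098,60],[[-592,-674,20],-0.098,60],[[-592,-674,20],-0.098,60],[[-592,-674,20],-0.098,60],[[-592,-674,20],-0.098,60]]'
python3 - <<'E'
from h import *; from cell import r
plan(r.get_state(),[567,-177.3,160])
E
```

```text
t: 2.6
tool_pos: [497.2, -50.3, 180.3]
ee_rot: [0.193, 3.134, 0.0]
force: [0.3, 0.7, 0.5]
opening: 52.4
t 2.6 tcp [497.2 -50.3 180.3] jigloc [-41.9  66.9] F [0.3 0.7 0.5] open 52.4 z [ 0.001 -0.    -1.   ]
shift [ -84.8 -117.4   20.4] turn -0.0
jig x,y in tool: [-1.     0.     0.001] [0. 1. 0.]
```

```bash
python3 -m pendant '[[[-85,-117,20],0,60],[[-85,-117,20],0,60],[[-85,-117,20],0,60],[[-85,-117,20],0,60],[[-85,-117,20],0,60]]'
python3 - <<'E'
from h import *; from cell import r,eyes,spotter
plan(r.get_state(),None)
for n in("top","side"):
    c=eyes.capture(n);im=c["img"]
    im=im[200:320,310:490] if n=="top" else im[120:270,250:430]
    cv2.imwrite(f"pics/{n}2.png",cv2.resize(im[:,:,::-1],None,fx=4,fy=4,interpolation=cv2.INTER_CUBIC))
    print([(x["pixel"],x["score"]) for x in spotter.landmark_of(c,"jig_knob")])
E
```

```text
t: 3.22
tool_pos: [565.9, -173.4, 160.1]
ee_rot: [-0.191, -3.135, -0.001]
force: [-0.2, 0.8, -0.2]
opening: 52.5
t 3.225 tcp [ 565.9 -173.4  160.1] jigloc [ 41.4 -46.7] F [-0.2  0.8 -0.2] open 52.5 z [-0.     0.001 -1.   ]
jig x,y in tool: [-1.    -0.001 -0.   ] [-0.001  1.     0.001]
[([429.5, 241.5], 0.53)]
[([326.7, 199.2], 0.59)]
```

View pics/side2.png

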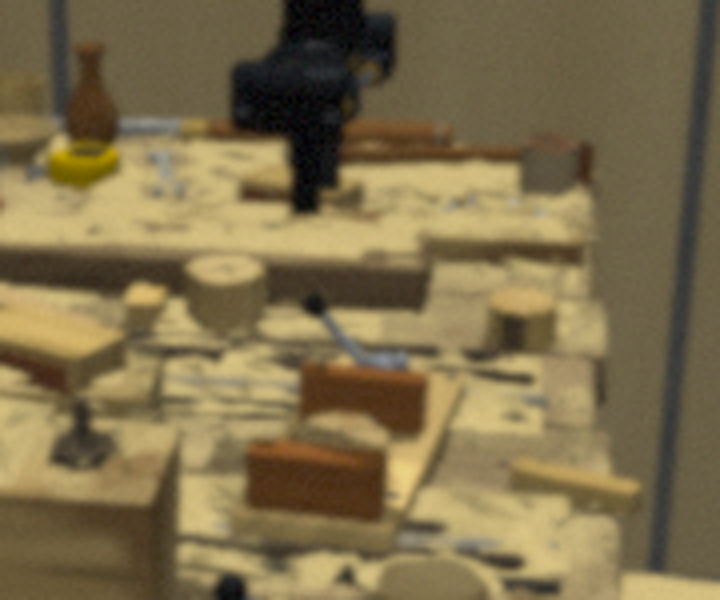

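View pics/top2.png

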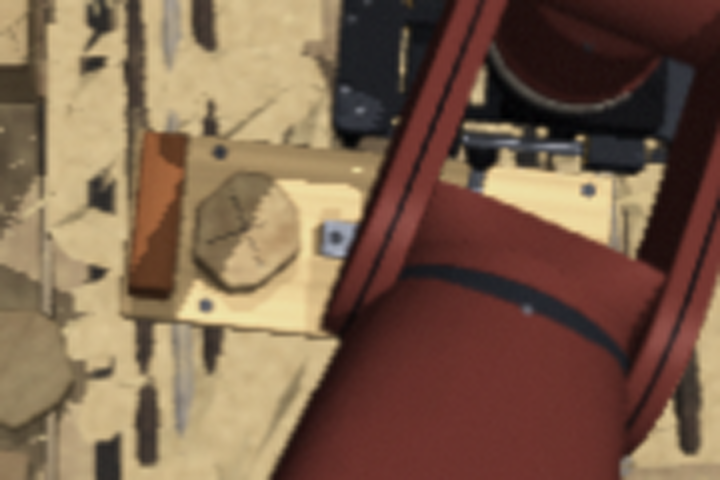

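```bash
python3 - <<'E'
from h import *;import pickle
s=pickle.load(open("c0.pkl","rb"))["side"]
C,S=np.cos(YAW),np.sin(YAW)
W=lambda x,y,z:[P[0]+C*x-S*y,P[1]+S*x+C*y,z]
print("tip",pj(s,W(41.4,-46.7+26,160)),pj(s,W(41.4,-46.7+41,160)))
for a in (50,46,42,38):
    q=W(65*np.sin(np.radians(a)),-50.5,60+65*np.cos(np.radians(a)));print(a,pj(s,q))
E
python3 - <<'E'
import cv2
im=cv2.imread("pics/side2.png");cv2.imwrite("pics/side2c.png",cv2.resize(im[150:420,200:480],None,fx=2.5,fy=2.5))
E
```

```text
tip [325.4048257  181.28666421] [324.12526504 182.98173615]
50 [324.72491886 197.28436103]
46 [325.77305986 196.26884515]
42 [326.90090575 195.33054688]
38 [328.10316506 194.47446561]
```

View pics/side2c.png

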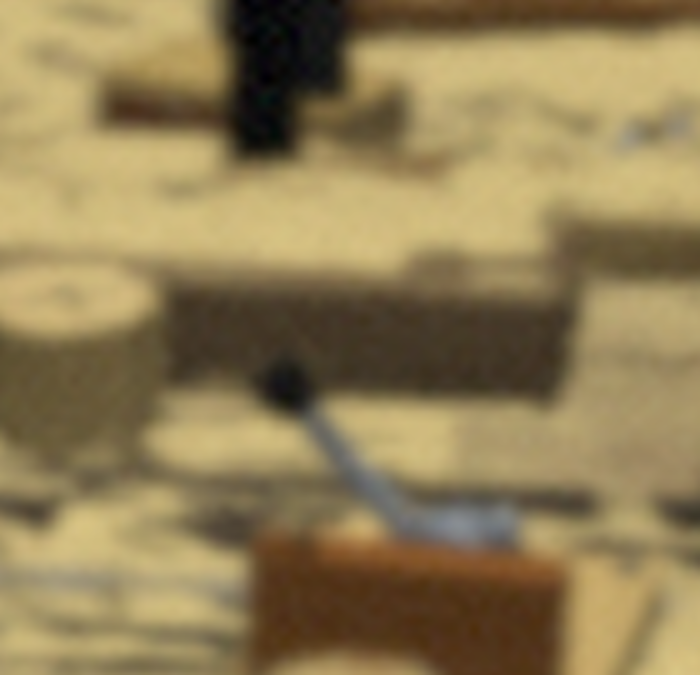

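```bash
python3 -m pendant '[[[-1.5,-3.5,20],0,60],[[-1.5,-3.5,40],0,60],[[-1.5,-3.5,55],0,60],[[-1.5,-3.5,66],0,60],[[-1.5,-3.5,66],0,60]]'
python3 - <<'E'
from h import *; from cell import r,eyes,spotter
plan(r.get_state(),None)
c=eyes.capture("side");im=c["img"][150:235,280:385]
cv2.imwrite(f"pics/side3.png",cv2.resize(im[:,:,::-1],None,fx=7,fy=7,interpolation=cv2.INTER_CUBIC))
E
```

```text
t: 4.05
tool_pos: [566.5, -178.1, 92.4]
ee_rot: [-0.193, -3.133, -0.001]
force: [0.3, 0.4, -0.0]
opening: 52.0
t 4.05 tcp [ 566.5 -178.1   92.4] jigloc [ 42.5 -51.3] F [ 0.3  0.4 -0. ] open 52.0 z [-0.002  0.001 -1.   ]
jig x,y in tool: [-1.    -0.    -0.002] [-0.     1.     0.001]
```

View pics/side3.png

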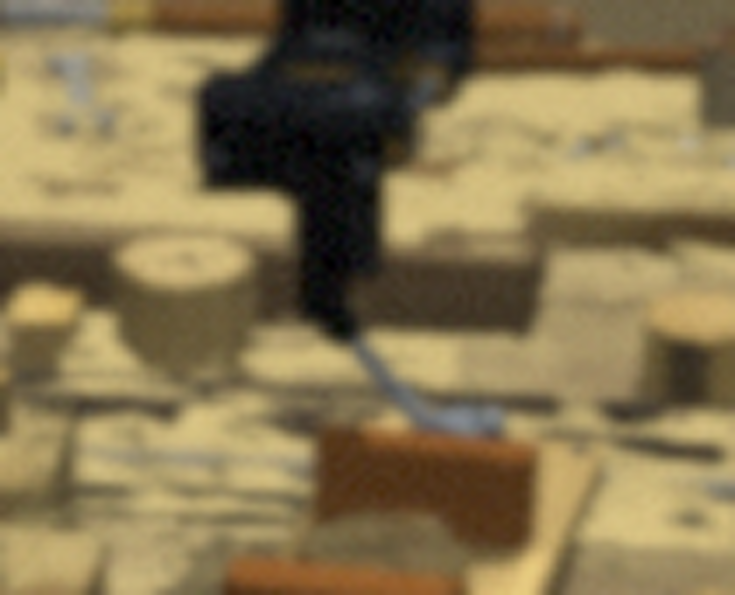

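```bash
python3 - <<'E'
from h import *;import pickle
s=pickle.load(open("c0.pkl","rb"))["side"]
for dz in(0,10,20,30):
  print(dz,[pj(s,np.array([136.9,609.8,196.6+dz])+k*np.array([.219,.976,0])).round(1).tolist() for k in(51,-51)])
C,S=np.cos(YAW),np.sin(YAW)
W=lambda x,y,z:[P[0]+C*x-S*y,P[1]+S*x+C*y,z]
for dz in(0,10,20,30): print(dz,[pj(s,W(42.5,-51.3+k,92.4+dz)).round(1).tolist() for k in(33,-33)])
cv2.imwrite("pics/side0c.png",cv2.resize(s["img"][250:370,560:640,::-1],None,fx=5,fy=5,interpolation=cv2.INTER_CUBIC))
E
```

```text
0 [[591.1, 374.9], [583.0, 330.1]]
10 [[592.9, 368.4], [584.6, 324.1]]
20 [[594.8, 361.8], [586.2, 318.1]]
30 [[596.7, 355.2], [587.8, 312.0]]
0 [[324.5, 204.5], [329.8, 196.7]]
10 [[324.6, 201.2], [329.9, 193.4]]
20 [[324.6, 197.8], [329.9, 190.2]]
30 [[324.7, 194.4], [330.0, 186.9]]
```

View pics/side0c.png

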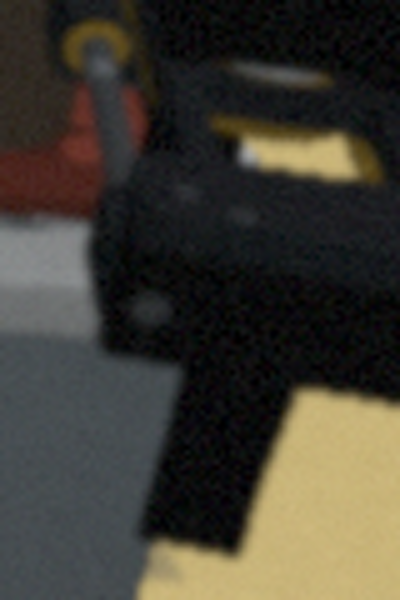

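```bash
python3 -m pendant '[[[0,0,-30],0,60],[[0,0,-40],0,20],[[0,0,-40],0,20],[[0,0,-40],0,20],[[0,0,-40],0,20],[[0,0,-40],0,20]]'
python3 - <<'E'
from h import *; from cell import r,eyes,spotter
s=r.get_state();plan(s,None)
c=eyes.capture("side");im=c["img"][130:215,280:385]
cv2.imwrite(f"pics/side4.png",cv2.resize(im[:,:,::-1],None,fx=7,fy=7,interpolation=cv2.INTER_CUBIC))
for dz in(0,10,20,30): print(dz,[((pj(c,s["tool_pos"]+np.array([.1229*k,.992*k,dz]))-(280,130))*7).round().tolist() for k in(s["opening"]/2+7,-s["opening"]/2-7)])
E
```

```text
t: 4.85
tool_pos: [567.0, -178.2, 133.2]
ee_rot: [-0.193, -3.135, -0.001]
force: [0.1, -0.5, 0.1]
opening: 18.6
t 4.85 tcp [ 567.  -178.2  133.2] jigloc [ 43.1 -51.4] F [ 0.1 -0.5  0.1] open 18.6 z [-0.001  0.    -1.   ]
jig x,y in tool: [-1.    -0.    -0.001] [-0.  1.  0.]
0 [[321.0, 412.0], [340.0, 386.0]]
10 [[322.0, 388.0], [340.0, 363.0]]
20 [[322.0, 364.0], [341.0, 339.0]]
30 [[322.0, 340.0], [341.0, 315.0]]
```

View pics/side4.png

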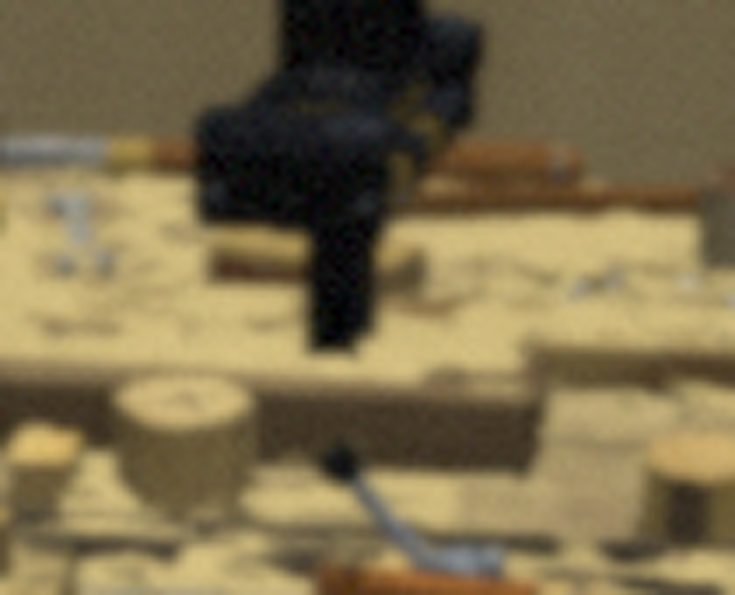

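```bash
python3 -m pendant '[[[0,0,0],0,45],[[0,1,25],0,45],[[0,1,43],0,45],[[0,1,51],0,45],[[0,1,51],0,45]]'
python3 - <<'E'
from h import *; from cell import r,eyes,spotter
s=r.get_state();plan(s,None)
c=eyes.capture("side");im=c["img"][150:235,280:385]
cv2.imwrite(f"pics/side5.png",cv2.resize(im[:,:,::-1],None,fx=7,fy=7,interpolation=cv2.INTER_CUBIC))
for dz in(0,10,20,30): print(dz,[((pj(c,s["tool_pos"]+np.array([.1229*k,.992*k,dz]))-(280,150))*7).round().tolist() for k in(s["opening"]/2+7,-s["opening"]/2-7)])
E
```

```text
t: 5.52
tool_pos: [567.1, -177.3, 82.2]
ee_rot: [-0.193, -3.134, -0.001]
force: [-0.1, 0.9, 0.2]
opening: 38.9
t 5.525 tcp [ 567.1 -177.3   82.2] jigloc [ 43.  -50.5] F [-0.1  0.9  0.2] open 38.9 z [-0.001  0.001 -1.   ]
jig x,y in tool: [-1.    -0.    -0.001] [-0.  1.  0.]
0 [[314.0, 400.0], [343.0, 355.0]]
10 [[314.0, 377.0], [344.0, 333.0]]
20 [[314.0, 354.0], [344.0, 310.0]]
30 [[314.0, 330.0], [344.0, 287.0]]
```

View pics/side5.png

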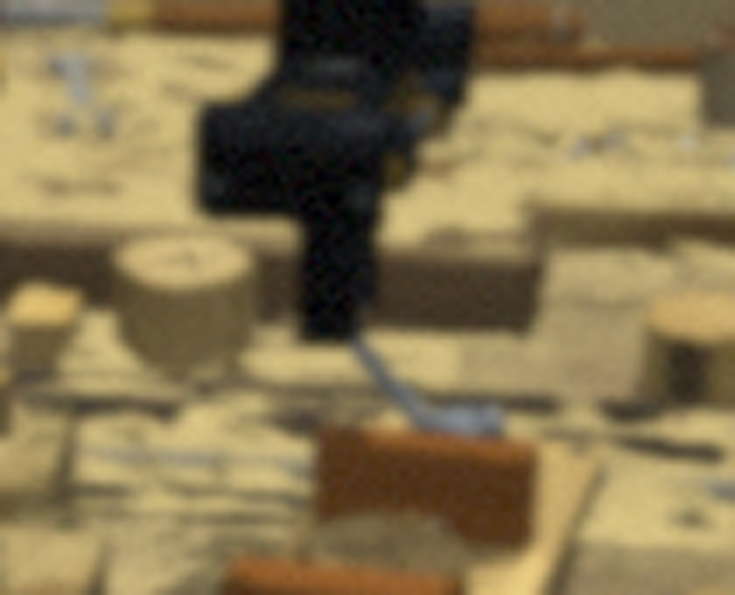

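```bash
python3 -m pendant '[[[0,0,6],0,45],[[0,0,10],0,45]]'; python3 -m pendant '[[[0,0,3],0,45],[[0,0,5],0,45]]'
python3 - <<'E'
from h import *; from cell import r,eyes,spotter
s=r.get_state();plan(s,None)
c=eyes.capture("side");im=c["img"][150:235,280:385]
cv2.imwrite(f"pics/side6.png",cv2.resize(im[:,:,::-1],None,fx=7,fy=7,interpolation=cv2.INTER_CUBIC))
E
```

```text
t: 5.82
tool_pos: [567.8, -177.6, 73.1]
ee_rot: [0.193, 3.135, -0.0]
force: [-1.0, -0.0, 0.3]
opening: 39.0
t: 6.08
tool_pos: [567.4, -177.4, 67.7]
ee_rot: [-0.193, -3.135, -0.0]
force: [-0.2, 0.6, 0.1]
opening: 39.3
t 6.075 tcp [ 567.4 -177.4   67.7] jigloc [ 43.4 -50.6] F [-0.2  0.6  0.1] open 39.3 z [-0.  0. -1.]
jig x,y in tool: [-1. -0. -0.] [-0.  1.  0.]
```

View pics/side6.png

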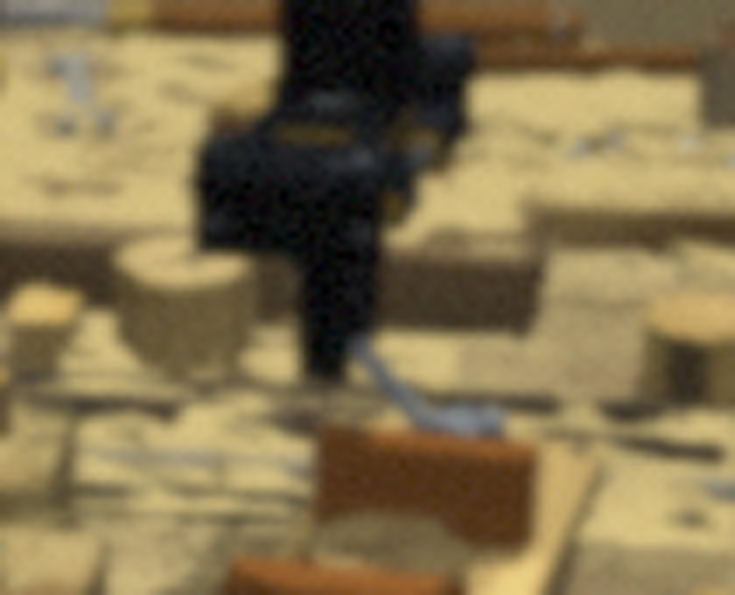

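Fingertips sit roughly 26 mm above the stated TCP: the pictures show it, and TCP at 67.7 touched nothing over the 76 mm board. I'll go by the pictures and grip the ball.

```bash
python3 -m pendant '[[[0,0,0],0,25],[[0,0,0],0,10],[[0,0,0],0,10],[[0,0,0],0,10]]'
python3 - <<'E'
from h import *; from cell import r
plan(r.get_state(),None)
E
```

```text
t: 6.62
tool_pos: [567.6, -177.6, 68.1]
ee_rot: [0.193, 3.135, -0.0]
force: [0.2, -0.3, -0.5]
opening: 17.7
t 6.625 tcp [ 567.6 -177.6   68.1] jigloc [ 43.6 -50.7] F [ 0.2 -0.3 -0.5] open 17.7 z [ 0. -0. -1.]
jig x,y in tool: [-1. -0.  0.] [-0.  1. -0.]
```

```bash
python3 -m pendant '[[[0,3,0],0,10],[[0,8,0],0,10],[[0,14,0],0,10],[[0,20,0],0,10],[[0,20,0],0,10]]'
python3 - <<'E'
from h import *; from cell import r,eyes
plan(r.get_state(),None)
c=eyes.capture("side");im=c["img"][150:250,280:400]
cv2.imwrite(f"pics/side7.png",cv2.resize(im[:,:,::-1],None,fx=6,fy=6,interpolation=cv2.INTER_CUBIC))
E
```

```text
t: 7.25
tool_pos: [570.4, -156.5, 68.1]
ee_rot: [0.192, 3.135, 0.001]
force: [1.0, 0.6, 1.2]
opening: 17.5
t 7.25 tcp [ 570.4 -156.5   68.1] jigloc [ 43.7 -29.4] F [1.  0.6 1.2] open 17.5 z [ 0.001  0.001 -1.   ]
jig x,y in tool: [-1.    -0.001  0.   ] [-0.001  1.     0.001]
```

View pics/side7.png

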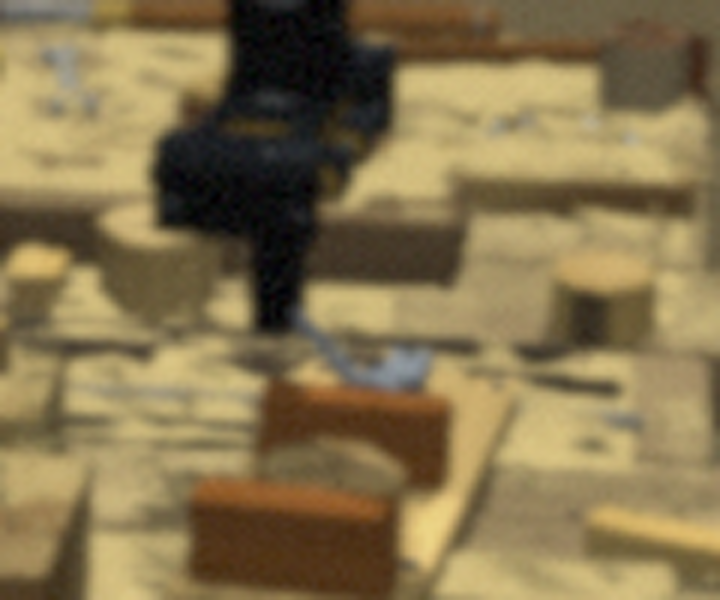

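```bash
python3 -m pendant '[[[0,6,0],0,10],[[0,14,0],0,10],[[0,22,0],0,10],[[0,28,0],0,10],[[0,28,0],0,10]]'
python3 -m pendant '[[[0,2,0],0,10],[[0,4,0],0,10],[[0,4,0],0,10]]'
python3 - <<'E'
from h import *; from cell import r,eyes
plan(r.get_state(),None)
c=eyes.capture("side");im=c["img"][170:250,300:380]
cv2.imwrite(f"pics/side8.png",cv2.resize(im[:,:,::-1],None,fx=7,fy=7,interpolation=cv2.INTER_CUBIC))
c=eyes.capture("top");im=c["img"][215:305,325:480]
cv2.imwrite(f"pics/top8.png",cv2.resize(im[:,:,::-1],None,fx=5,fy=5,interpolation=cv2.INTER_CUBIC))
E
```

```text
t: 7.92
tool_pos: [573.9, -128.7, 68.1]
ee_rot: [0.192, 3.135, 0.002]
force: [3.7, 0.1, 1.4]
opening: 17.9
t: 8.3
tool_pos: [574.2, -126.1, 68.2]
ee_rot: [0.193, 3.135, -0.0]
force: [3.7, -2.8, 0.3]
opening: 17.9
t 8.3 tcp [ 574.2 -126.1   68.2] jigloc [43.8  1.2] F [ 3.7 -2.8  0.3] open 17.9 z [ 0.001 -0.    -1.   ]
jig x,y in tool: [-1.    -0.     0.001] [-0.  1. -0.]
```

View pics/side8.png

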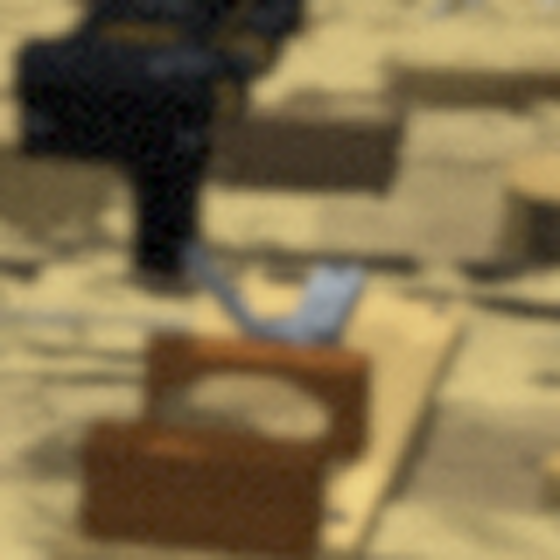

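View pics/top8.png

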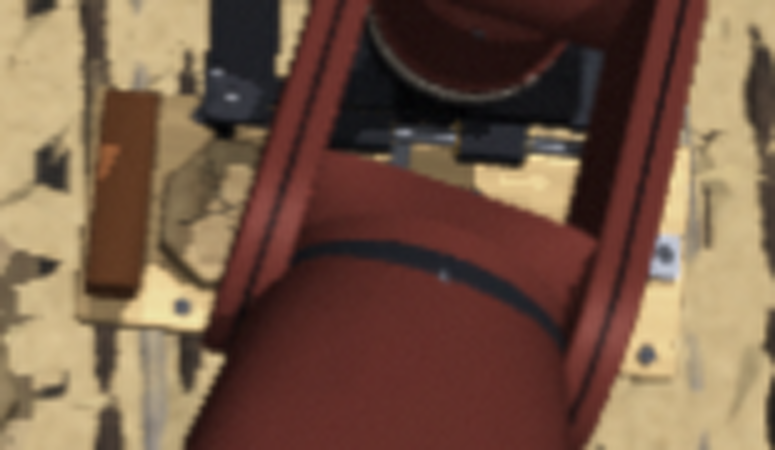

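```bash
python3 -m pendant '[[[-0.5,2,0],0,10],[[-0.5,4,0],0,10],[[-0.5,4,0],0,10]]'
python3 -m pendant '[[[0,1.5,0],0,10],[[0,3,0],0,10],[[0,3,0],0,10]]'
```

```text
t: 8.78
tool_pos: [574.8, -121.7, 68.1]
ee_rot: [-0.192, -3.136, -0.0]
force: [1.7, -2.4, 2.8]
opening: 17.9
t: 9.15
tool_pos: [575.1, -119.9, 68.0]
ee_rot: [-0.193, -3.136, 0.003]
force: [0.8, -5.9, 4.1]
opening: 17.9
```

```bash
python3 -m pendant '[[[0,1,0],0,10],[[0,2,0],0,10],[[0,2,0],0,10]]'
python3 - <<'E'
from h import *; from cell import r
plan(r.get_state(),None)
E
```

```text
t: 9.52
tool_pos: [575.2, -119.7, 68.1]
ee_rot: [-0.193, -3.136, 0.007]
force: [-0.8, -11.9, 4.2]
opening: 18.1
t 9.525 tcp [ 575.2 -119.7   68.1] jigloc [44.   7.7] F [ -0.8 -11.9   4.2] open 18.1 z [-0.    -0.004 -1.   ]
jig x,y in tool: [-1. -0.  0.] [-0.     1.    -0.004]
```

```bash
python3 -m pendant '[[[4.3,0,-3.7],0,10],[[9,0,-7],0,10],[[14,0,-9.8],0,10],[[19,0,-12.3],0,10],[[24,0,-14.2],0,10],[[29.7,0,-15.8],0,10],[[35,0,-16.8],0,10],[[41,0,-17.4],0,10],[[41,0,-17.4],0,10]]'
python3 - <<'E'
from h import *; from cell import r,eyes
plan(r.get_state(),None)
c=eyes.capture("side");im=c["img"][170:250,300:380]
cv2.imwrite(f"pics/side9.png",cv2.resize(im[:,:,::-1],None,fx=7,fy=7,interpolation=cv2.INTER_CUBIC))
E
```

```text
t: 10.65
tool_pos: [534.1, -114.4, 85.2]
ee_rot: [-0.193, -3.135, 0.006]
force: [-1.3, -11.5, 1.4]
opening: 18.0
t 10.65 tcp [ 534.1 -114.4   85.2] jigloc [2.5 7.9] F [ -1.3 -11.5   1.4] open 18.0 z [-0.001 -0.004 -1.   ]
jig x,y in tool: [-1. -0. -0.] [-0.     1.    -0.004]
```

View pics/side9.png

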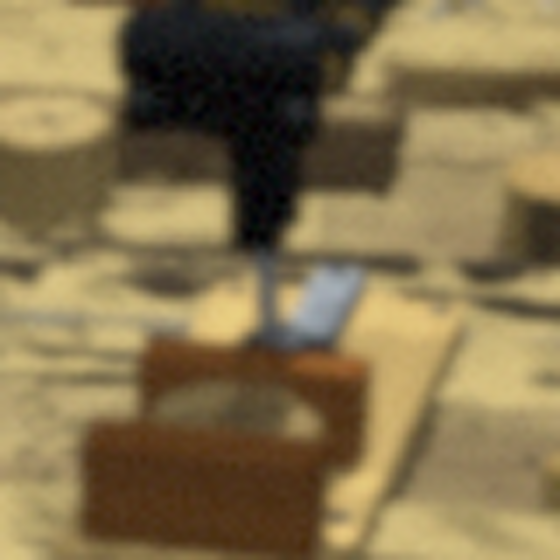

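```bash
python3 -m pendant '[[[5.6,0,0.1],0,10],[[11.2,0,0.4],0,10],[[17,0,1.4],0,10],[[22.3,0,2.7],0,10],[[27.6,0,4.6],0,10],[[32.8,0,7],0,10],[[37.6,0,9.9],0,10],[[42.4,0,13],0,10],[[46.5,0,16.4],0,10],[[49.5,0,19],0,10],[[53,0,23],0,10],[[53,0,23],0,10]]'
python3 - <<'E'
from h import *; from cell import r,eyes
plan(r.get_state(),None)
c=eyes.capture("side");im=c["img"][170:250,300:380]
cv2.imwrite(f"pics/side10.png",cv2.resize(im[:,:,::-1],None,fx=7,fy=7,interpolation=cv2.INTER_CUBIC))
E
```

```text
t: 12.2
tool_pos: [480.5, -107.4, 62.3]
ee_rot: [-0.192, -3.133, 0.006]
force: [-6.2, -11.2, 6.5]
opening: 18.0
t 12.2 tcp [ 480.5 -107.4   62.3] jigloc [-51.5   8.2] F [ -6.2 -11.2   6.5] open 18.0 z [-0.003 -0.003 -1.   ]
jig x,y in tool: [-1.    -0.001 -0.003] [-0.001  1.    -0.004]
```

View pics/side10.png

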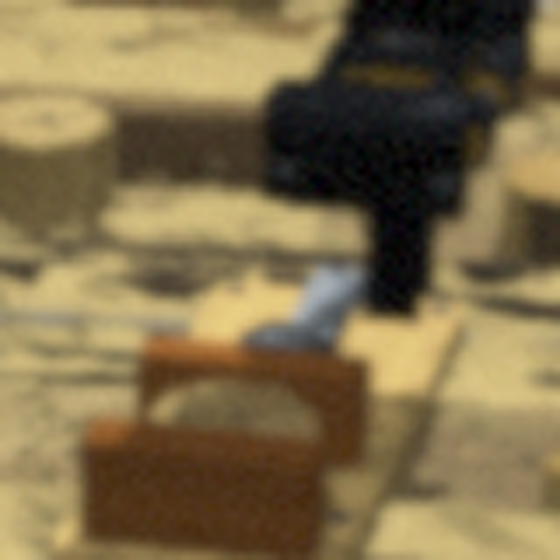

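```bash
python3 -m pendant '[[[1,0,2],0,10],[[1.5,0,4],0,10],[[1.5,0,4],0,10]]'; python3 -m pendant '[[[0.5,0,2],0,10],[[1,0,4],0,10],[[1,0,4],0,10]]'
python3 - <<'E'
from h import *; from cell import r
plan(r.get_state(),None)
E
```

```text
t: 12.62
tool_pos: [478.1, -107.1, 58.4]
ee_rot: [-0.192, -3.13, 0.005]
force: [-9.9, -10.3, 11.7]
opening: 17.9
t: 13.0
tool_pos: [478.4, -107.2, 57.1]
ee_rot: [-0.191, -3.133, 0.006]
force: [-16.2, -7.9, 30.4]
opening: 17.9
t 13.0 tcp [ 478.4 -107.2   57.1] jigloc [-53.6   8.1] F [-16.2  -7.9  30.4] open 17.9 z [-0.003 -0.004 -1.   ]
jig x,y in tool: [-1.    -0.001 -0.003] [-0.001  1.    -0.004]
```

```bash
python3 -m pendant '[[[3,0,0],0,10],[[6,0,0.5],0,10],[[6,0,0.5],0,10]]'
python3 - <<'E'
from h import *; from cell import r,eyes
plan(r.get_state(),None)
c=eyes.capture("side");im=c["img"][170:250,300:380]
cv2.imwrite(f"pics/side11.png",cv2.resize(im[:,:,::-1],None,fx=7,fy=7,interpolation=cv2.INTER_CUBIC))
E
```

```text
t: 13.38
tool_pos: [478.5, -107.3, 57.4]
ee_rot: [0.192, 3.125, -0.008]
force: [6.8, -8.7, 11.5]
opening: 18.1
t 13.375 tcp [ 478.5 -107.3   57.4] jigloc [-53.5   8.1] F [ 6.8 -8.7 11.5] open 18.1 z [ 0.01  -0.006 -1.   ]
jig x,y in tool: [-1.    -0.     0.011] [-0.     1.    -0.004]
```

View pics/side11.png

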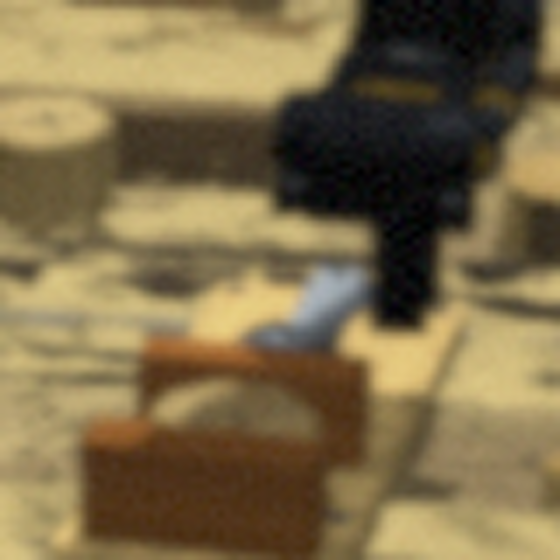

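```bash
python3 -m pendant '[[[1.3,0,1.5],0,10],[[2.6,0,3],0,10],[[2.6,0,3],0,10]]'
python3 - <<'E'
from h import *; from cell import r
plan(r.get_state(),None)
E
```

```text
t: 13.8
tool_pos: [478.6, -107.5, 56.9]
ee_rot: [0.192, 3.12, -0.009]
force: [5.8, -7.8, 23.6]
opening: 18.1
t 13.8 tcp [ 478.6 -107.5   56.9] jigloc [-53.4   7.9] F [ 5.8 -7.8 23.6] open 18.1 z [ 0.015 -0.007 -1.   ]
jig x,y in tool: [-1.    -0.     0.016] [-0.     1.    -0.005]
```

```bash
python3 -m pendant '[[[-1,-1,-3],0,10],[[-1.5,-2,-4],0,10],[[-1.5,-2,-4],0,10]]'
python3 - <<'E'
from h import *; from cell import r
plan(r.get_state(),None)
E
```

```text
t: 14.18
tool_pos: [478.5, -107.6, 57.6]
ee_rot: [0.193, 3.123, -0.004]
force: [15.9, -4.8, 1.8]
opening: 17.9
t 14.175 tcp [ 478.5 -107.6   57.6] jigloc [-53.5   7.8] F [15.9 -4.8  1.8] open 17.9 z [ 0.013 -0.003 -1.   ]
jig x,y in tool: [-1.     0.     0.013] [ 0.     1.    -0.001]
```

```bash
python3 -m pendant '[[[-2,0,0],0,10],[[-3,-0.5,0],0,10],[[-3,-0.5,0],0,30],[[-3,-0.5,0],0,45],[[-3,-0.5,0],0,45],[[-3,-0.5,0],0,45]]'
python3 -m pendant '[[[0,0,-10],0,45],[[0,0,-25],0,45],[[0,0,-45],0,45],[[0,0,-80],0,45],[[0,0,-120],0,45],[[0,0,-120],0,45]]'
python3 - <<'E'
from h import *; from cell import r
plan(r.get_state(),None)
E
```

```text
t: 14.92
tool_pos: [474.5, -106.6, 54.1]
ee_rot: [-0.192, -3.134, -0.001]
force: [0.1, -0.3, -0.3]
opening: 38.0
t: 15.68
tool_pos: [478.3, -108.3, 180.2]
ee_rot: [0.192, 3.127, -0.004]
force: [0.9, 0.7, 1.4]
opening: 39.3
t 15.675 tcp [ 478.3 -108.3  180.2] jigloc [-53.6   7.1] F [0.9 0.7 1.4] open 39.3 z [ 0.008 -0.003 -1.   ]
jig x,y in tool: [-1.    -0.     0.009] [-0.     1.    -0.002]
```

```bash
python3 -m pendant '[[[60,300,-30],0,45],[[60,300,-30],0,45],[[60,300,-30],0,45],[[60,300,-30],0,45],[[60,300,-30],0,45],[[60,300,-30],0,45],[[60,300,-30],0,45]]'
python3 - <<'E'
from h import *; from cell import r,eyes,spotter
plan(r.get_state(),None)
C,S=np.cos(YAW),np.sin(YAW);M=np.array([[C,S],[-S,C]])
for n in("top","side"):
    c=eyes.capture(n);cv2.imwrite(f"pics/{n}12.png",c["img"][:,:,::-1])
    im=c["img"][215:305,325:480] if n=="top" else c["img"][170:260,290:400]
    cv2.imwrite(f"pics/{n}12c.png",cv2.resize(im[:,:,::-1],None,fx=5,fy=5,interpolation=cv2.INTER_CUBIC))
    for k,z in(("jig_face",51),("jig_knob",102),("jig_stop",51),("blank_mid",51)):
        L=spotter.landmark_of(c,k)
        if L:
            X=bp(c,L[0]["pixel"],z);print(n,k,np.round(L[0]["pixel"],1),round(L[0]["score"],2),(M@(X[:2]-P)).round(1))
E
```

```text
t: 16.55
tool_pos: [452.2, 197.7, 204.5]
ee_rot: [-0.191, -3.135, 0.001]
force: [-0.2, -1.3, 0.4]
opening: 39.1
t 16.55 tcp [452.2 197.7 204.5] jigloc [-117.1  307.6] F [-0.2 -1.3  0.4] open 39.1 z [-0.001 -0.001 -1.   ]
jig x,y in tool: [-1.    -0.001 -0.001] [-0.001  1.    -0.001]
top jig_face [380.2 253.6] 0.73 [ 8.9 52.7]
top jig_knob [400.  281.7] 0.61 [-58.5   7.9]
top jig_stop [353.7 255.4] 0.97 [ -1.2 112.3]
side jig_face [334.8 232.7] 0.74 [-8.1 72.7]
side jig_knob [358.6 212.8] 0.59 [-64.9  41.6]
side jig_stop [330.2 240.2] 0.77 [ -6.9 122.1]
side blank_mid [332.7 233.7] 0.56 [-4.2 80.5]
```

View pics/top12c.png

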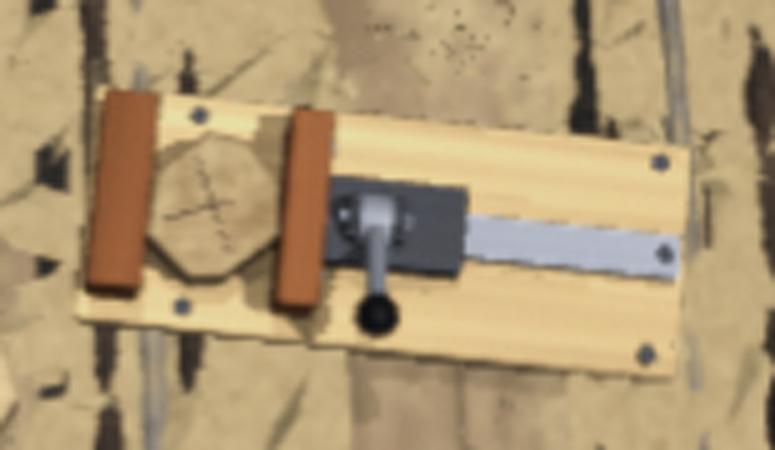

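View pics/side12c.png

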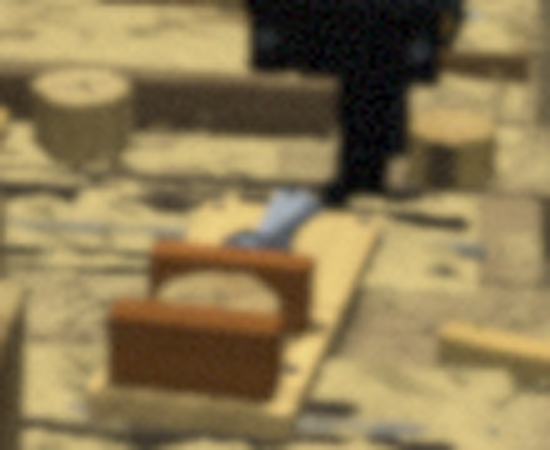

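View pics/top12.png

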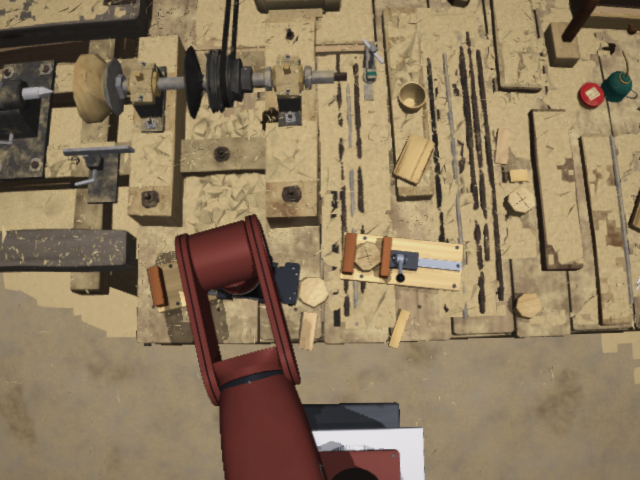

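The top view shows the blank touching both the end block (crop column 150) and the stop (column 283). The lever's ball leans towards the robot at (377,314), and the loose blank hasn't moved. Handing in.

```bash
python3 - <<'E'
from cell import r
print(r.job_done(), r.get_state()["t"])
E
```

```text
the job is handed in; nothing more can be done
the job is handed in; nothing more can be done
```

The job is handed in, with about 17 s used of the 43 s. The blank looks snug in its jig and the cam lever is locked over towards the robot.

**How it was done:** I gripped the ball of the cam lever and used it to slide the stop about 58 mm towards the end block. It stopped moving there, with about 12 N along the rail. I kept that pressure on while swinging the lever up and over towards the robot. The lever ended at a hard stop: the ball moved about 0.5 mm as the push on it rose to about 22 N. Then I let go and backed off.

**Last checks:** The final top picture shows the blank touching both the end block and the stop, and the lever leaning towards the robot. The loose blank is where it was. The arm partly hid the empty jig in that picture. The gripper never went near it except to pass well above.

**What disagreed:**
- **Fingertip height:** in the side camera the fingertips sat about 26 mm higher than the stated tool point. I went by the pictures, and nothing was touched when the stated height would have meant contact.
- **Lever angle:** the camera and arm readings put the ball 5 to 9 mm nearer the robot than the stated lever angles do at both ends. The full swing came out at about 98 degrees against 100 expected. I read this as a constant offset, so "fully locked" rests on the hard stop rather than on a measured angle.
- **Stop position:** the landmark network put the stop's face within about 1 mm of where a 59 mm blank would hold it. Its readings from the side camera were rougher.

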